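# Release the drilled block and catch it on the chute

### The arm

A 6-joint arm with a two-finger parallel gripper is mounted at the origin on the work surface. World frame = base frame: x ahead of the robot, y to its left, z up, the work surface at z = 0. Lengths are in m, angles in rad, forces in N, time in s.
With the tool pointing down it reaches from about 0.3 to 0.875 m from the base axis. Payload 6.4 kg.
Tool frame: the origin (TCP) lies at the centre of the arm's flange, where the gripper is bolted on; the fingertips stand 173 mm ahead of it and the grasp point (between the pads) lies 155 mm ahead of it; z points along the fingers, x is the direction in which the jaws open and shut, and the axes are right-handed (so a half turn about z gives the same grasp; the last joint's range is limited). The gripper opens to 85 mm and grips with 20 to 120 N. Pads are 22 mm wide; open, the fingers measure 114 mm over their backs; the gripper's body (76 mm by 85 mm) begins 54 mm behind the grasp point. The pads swing forward as they close: fully open they stand 13 mm farther back than shut.
Start: joints at [-1.536, 0.181, 1.607, -0, 1.354, -0.206], TCP at [0.137, -0.558, 0.405] pointing down, gripper open.
Joint ranges: [-2.99, 2.99], [-0.89, 2.07], [0.3, 2.58], [-1.14, 4.28], [0, 2.63], [-3.12, 3.12]. Speed limits (rad/s): [2.57, 2.57, 3.01, 3.14, 3.14, 3.14].

### API

Orientations are given as a unit quaternion [w, x, y, z].
In Python, from bench import ctrl gives the robot as it stands. The module is installed in compiled form; this text tells all that it offers.
- The arm moves only by the tool move_arm, never from a script. Its argument "moves" is a list of rows, each an object of numbers: "gripper": the opening in per cent of the stroke, from 0 (shut) to 100 (fully open); "x", "y", "z": the shift along the tool's x, y, z in cm; "roll": the turn about the tool's z in degrees. In form: [{"gripper": .., "x": .., "y": .., "z": .., "roll": ..}, ...]. A call has 1 to 5 rows; each row shifts and turns the commanded pose from where the row before left it, along the tool's axes as they then stand; what a row does not reach is not made up. A row lasts 1/8 s, in which the tool goes at most 62.5 mm and 10.7 degrees, less where a joint would pass 70% of its speed; a pose out of reach is approached as far as the arm can. A call is refused whole if a number of a shift passes 6.25 or a number of a turn 10.7, either way. A call with a gripper value outside its range is refused whole. The fingers move at their own pace and stop on an object; the grip force is fixed at half the most. Time passes only in rows, so rows that do not move let the fingers close. It gives the time, the measured TCP pose, the force and the opening at its end, in the units of the state.
- ctrl.get_obs(): the state, without advancing time (a new reading comes with each control period).
- ctrl.camera(name): name is "side" or "top"; returns a dict with "img" (400x640x3 uint8, red, green, blue), "fx", "fy", "cx", "cy" (pixels), "world_from_camera" (4x4, takes a point from camera to world coordinates). Camera axes: x right, y up, looking along -z (the intrinsics and any distortion apply to the point x, -y, -z); pixel columns grow to the right and rows downward; lengths in m; the calibration is good to about 2 mm. A picture is of the moment at which its call begins. There is no depth.
- ctrl.hand_in(): hands the job in, once; it reports no verdict.
The state is a dict: "time_s": time; "q": joint angles; "dq": joint speeds; "joint_efforts": joint torques, N m; "eef_pos": TCP position; "eef_rot": TCP orientation; "wrist_force": force on the tool from outside, world axes, zero at the start; "torque": the same for the moment, N m; "opening": opening from 0.0 (shut) to 1.0 (fully open).
Only numpy, scipy, OpenCV 4.12 (cv2) and the standard library are available. Lean on these libraries where they do the work, as an engineer would, in place of code of your own. Each camera call takes 0.05 s, during which the arm holds its last target. There are 200 camera calls.

### The job

Press the steel ejector cap beside the drilling jig all the way down with one fingertip, with your other finger waiting in the chute so that the drilled wooden block that pops out is stopped before it slides off the lower end into the offcut tray. Only touch the block: do not lift it, be gentle with it, and leave the tools and containers around the jig alone. Finish still holding: cap kept down by one finger, block resting against the other finger on the chute.

Things in the scene. Friction and masses are not known exactly. Their poses are not given: they have to be found in the camera images.
- jig: Fixed plywood drilling jig, base 150 x 270 x 12 mm. Origin at table height under the middle of the gate (see ejector); z up. A straight chute, centred on x = 0, slopes down along -y at 15 degrees. Uphill of the block, from y = 79 to 126 mm, sits an aluminium spring housing, top at most 132 mm above the table. At the chute's low end (y = -115 mm) stands a fixed offcut tray 26 mm high.
- chute: The sloping chute, fixed to the jig. Origin on its slippery white floor, on the centre line at the gate, 72 mm above the table. y points uphill along the floor, x across (the jig's x), z square to the floor. Channel 48 mm wide inside; its 6 mm thick side rails stand 6 mm above the floor downhill of the gate, 18 mm beside the block. The floor's lower end is at y = -119.5 mm.
- block: Loose beech block, two drilled holes, 44 mm across the chute (x), 70 along it (y), 38 high (z), about 90 g. Origin: centre of its underside, lying on the floor, so tilted 15 degrees. Starts uphill of the gate with its face against it (origin 35 mm uphill). A spring plate pushes it downhill with 2.4 N over 18 mm; freed, it shoots out and slides away within half a second.
- ejector_cap (a point): Centre of the flat top of the round steel ejector cap, 28 mm diameter, at the jig's x = -52, y = -43.5 mm: beside the chute, downhill of the gate. Top 86.5 mm above the table when up, 76.5 when fully down. Straight across from it (52 mm along the jig's +x) is the chute's centre line, floor 60 mm above the table, so a second fingertip level with the pressed cap clears rail and floor there.
- ejector (a joint): Ejector travel in m: 0 up, 0.010 fully down, moves straight down. Springs back; about 2.4 N to start, 5 N when fully down, up to 2 N more from the block rubbing on the gate. It carries the gate, a steel strip across the chute 7 mm high; the gate is below the floor and the block free from about 0.007. If let up, the gate rises again.
- hammer: Bystander: hammer lying on the table on the far side of the jig. Leave alone.
- driver: Bystander: screwdriver lying on the table on the near side of the jig. Leave alone.
- glue: Bystander: upright bottle, 48 mm diameter, 100 mm high, origin under its centre. Leave alone.
- wax: Bystander: upright can, 60 mm diameter, 45 mm high, origin under its centre. Leave alone.
Not all that is in view belongs to the job. Several things have the shape of the block; the one meant has the colours described above.

How it is judged:
By the outcome, as a careful person would: the job done as asked, in the order asked, and still so for the second after the job is handed in, while the arm keeps its last pose, push and grip.
It also fails if it takes over 32 s, if anything falls off the work surface, if the arm or the gripper's body presses on something with over 40 N, if the wrist force passes 120 N, or if a joint passes its speed limit or range.

## Working session

There is one attempt and no reset: what is moved stays moved. The work goes in short steps, Python scripts to look and compute and a tool call to move; the robot and the scene stay as the last step left them, time stands still between calls to the robot, and variables do not carry over. Pictures are saved under pics/ and viewed, about 8 in all and at most 12, crops included, and the job is handed in when it is done.

Besides the shell and the picture viewer there is one more tool, called after "Call:" by a JSON object that holds its "api" and its "payload", one argument or row to a line. move_arm: Moves the arm, as the interface text tells. Its arguments: {"type":"object","properties":{"moves":{"type":"array","items":{"type":"object","properties":{"gripper":{"type":"number"},"x":{"type":"number"},"y":{"type":"number"},"z":{"type":"number"},"roll":{"type":"number"}}}}},"required":["moves"]}

```bash
mkdir -p pics
cat > h.py <<'E'
from bench import ctrl
import numpy as np, cv2
def snap(n,f):
    c=ctrl.camera(n); cv2.imwrite('pics/'+f+'.png',c['img'][:,:,::-1]); np.save('pics/'+f+'.npy',c,allow_pickle=True); return c
def load(f): return np.load('pics/'+f+'.npy',allow_pickle=True).item()
def ray(c,u,v):
    T=np.array(c['world_from_camera']); d=np.array([(u-c['cx'])/c['fx'],-(v-c['cy'])/c['fy'],-1.])
    return T[:3,3],T[:3,:3]@d
def onz(c,u,v,z):
    o,d=ray(c,u,v); return o+d*(z-o[2])/d[2]
def proj(c,p):
    T=np.linalg.inv(np.array(c['world_from_camera'])); q=T[:3,:3]@np.array(p)+T[:3,3]
    return c['cx']-c['fx']*q[0]/q[2], c['cy']+c['fy']*q[1]/q[2]
E
python3 - <<'E'
from h import *
a=snap('top','t0');b=snap('side','s0')
for c in(a,b): print({k:np.round(v,3).tolist() for k,v in c.items() if k!='img'})
print(ctrl.get_obs())
E
```

```text
{'fx': 424.051, 'fy': 424.051, 'cx': 321.62, 'cy': 196.323, 'world_from_camera': [[-0.092, 0.974, -0.208, 0.386], [-0.996, -0.09, 0.018, 0.059], [-0.002, 0.209, 0.978, 1.067], [0.0, 0.0, 0.0, 1.0]]}
{'fx': 501.275, 'fy': 501.275, 'cx': 312.967, 'cy': 197.255, 'world_from_camera': [[-0.852, 0.323, -0.413, 0.183], [-0.524, -0.532, 0.665, 0.737], [-0.005, 0.783, 0.622, 0.708], [0.0, 0.0, 0.0, 1.0]]}
{'time_s': 0.1, 'q': array([-1.53628845e+00,  1.81479212e-01,  1.60789166e+00, -1.21815098e-05,
        1.35379348e+00, -2.06302537e-01]), 'dq': array([-0.00061611, -0.00267331, -0.00128101,  0.00129729,  0.00121709,
        0.00079302]), 'joint_efforts': array([ 5.45140679e-07, -4.45877945e+01, -3.52240062e+01, -2.24025489e-04,
        4.09044776e-03, -5.36296980e-07]), 'eef_pos': array([ 0.13713768, -0.55817973,  0.40387492]), 'eef_rot': array([-5.97471869e-04,  7.86921699e-01, -6.17052366e-01, -5.10506035e-04]), 'wrist_force': array([-0.69225074, -0.38475636,  0.467685  ]), 'torque': array([ 0.0009775 , -0.06411846,  0.06279238]), 'opening': 1.0034410695149392}
```

View pics/t0.png

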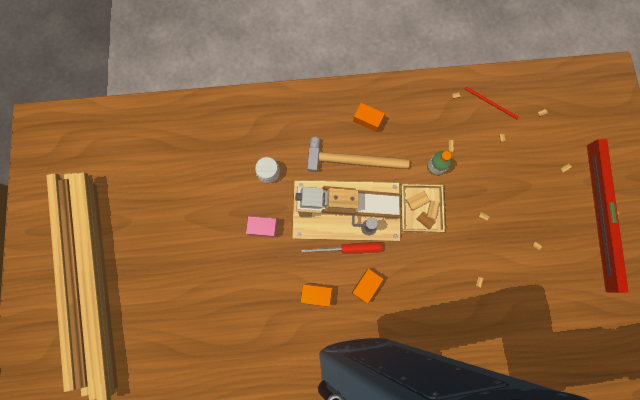

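View pics/s0.png

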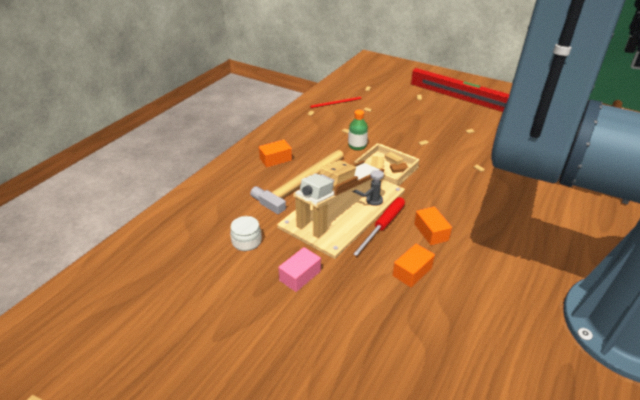

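Top view: the jig base spans about (293–401, 181–240). The spring housing is at (312,198), the beech block in the chute at (343,199), the white floor at (380,204) and the cap at (371,226). Candidates for the block are the beech one at (343,199), three orange ones at (369,117), (317,295) and (368,286), and a pink one at (262,226). Only the one in the chute is beech with two holes. I'll confirm that in one crop.

Run:
```python
from h import *
a=load('t0')['img'][165:255,280:460,::-1];b=load('s0')['img'][140:260,260:440,::-1]
a=cv2.resize(a,None,fx=4,fy=4,interpolation=cv2.INTER_CUBIC)[:300,:]
b=cv2.resize(b[10:85,20:160],None,fx=4,fy=4,interpolation=cv2.INTER_CUBIC)
im=np.zeros((600,720,3),np.uint8);im[:300]=a;im[300:,:560]=b
cv2.imwrite('pics/crop.png',im)
# base plate outline: pale-wood mask
I=load('t0')['img'];hsv=cv2.cvtColor(I,cv2.COLOR_RGB2HSV)
for (u,v) in [(297,235),(350,235),(390,188),(340,235),(371,224),(250,200),(420,235)]: print((u,v),hsv[v,u],I[v,u])
```

```text
(297, 235) [ 16  91 216] [216 181 139]
(350, 235) [ 18 123 222] [222 180 115]
(390, 188) [ 19 120 228] [228 188 121]
(340, 235) [ 18 122 223] [223 181 116]
(371, 224) [  8  16 175] [175 167 164]
(250, 200) [ 14 179 157] [157 100  47]
(420, 235) [ 14 177 164] [164 105  50]
```

View pics/crop.png

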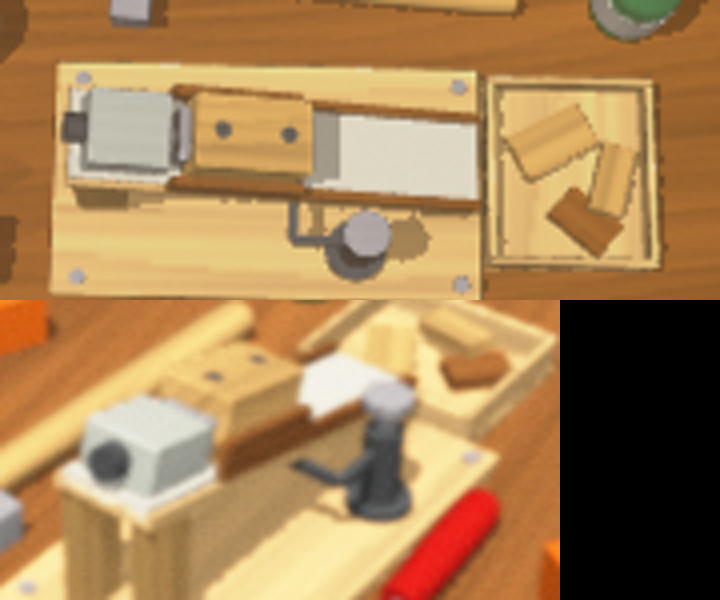

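The crop confirms that the beech block with two holes sits uphill of the gate, with the cap beside the chute. Next I'll compute the jig pose.

Run:
```python
from h import *
c=load('t0');s=load('s0')
P=lambda x,y:(280+x/4-.375,165+y/4-.375)
co=np.array([onz(c,*P(*p),.012)[:2] for p in [(57,63),(477,70),(482,299),(50,294)]])
print(co.round(4)); print([np.linalg.norm(co[i]-co[(i+1)%4]).round(4) for i in range(4)])
for a,b in((0,1),(3,2)): d=co[b]-co[a]; print('dir -y yaw',np.degrees(np.arctan2(d[1],d[0])))
for a,b in((0,3),(1,2)): d=co[b]-co[a]; print('dir -x',np.degrees(np.arctan2(d[1],d[0])))
# cap by mask
def cap(c,box,vmin=130):
    u0,v0,u1,v1=box; h=cv2.cvtColor(c['img'],cv2.COLOR_RGB2HSV)[v0:v1,u0:u1]
    m=((h[...,1]<50)&(h[...,2]>vmin)).astype(np.uint8); n,l,st,ce=cv2.connectedComponentsWithStats(m)
    k=1+np.argmax(st[1:,4]); print(st[k]); return ce[k]+[u0,v0]
ut=cap(c,(358,214,384,240)); us=cap(s,(364,166,388,182)); print(ut,us)
p=onz(c,*ut,.0865); q=onz(s,*us,.0865); print('cap',p,q)
# triangulate
o1,d1=ray(c,*ut);o2,d2=ray(s,*us)
t=np.linalg.lstsq(np.c_[d1,-d2],o2-o1,rcond=None)[0]; print('tri',o1+d1*t[0],o2+d2*t[1])
# block top corners at heights
import math
```

```text
[[ 0.6579  0.1065]
 [ 0.6284 -0.161 ]
 [ 0.4825 -0.145 ]
 [ 0.5105  0.1224]]
[np.float64(0.269), np.float64(0.1468), np.float64(0.2689), np.float64(0.1483)]
dir -y yaw -96.29157562880205
dir -y yaw -95.9593290820745
dir -x 173.81183096321865
dir -x 173.75222026231094
[  8   4  12  11 104]
[  0   0  19  14 185]
[371.36538462 223.05769231] [372.79459459 172.11351351]
cap [ 0.51966817 -0.06882179  0.0865    ] [ 0.53196857 -0.06651022  0.0865    ]
tri [ 0.51960215 -0.06875907  0.08698256] [ 0.53111982 -0.06455511  0.08801198]
```

Call:
{"api": "move_arm", "payload": {
  "moves": [
    {"gripper": 44,"x": -3.1,"y": -4.3},
    {"gripper": 44,"x": -3.1,"y": -4.3},
    {"gripper": 44,"x": -3.1,"y": -4.3},
    {"gripper": 44,"x": -3.1,"y": -4.3},
    {"gripper": 44,"x": -3.1,"y": -4.3}
  ]
}}

```text
validation failed for argument at $.mo...
```

Call:
{"api": "move_arm", "payload": {
  "moves": [
    {"gripper": 44,"x": -3.1,"y": -4.3},
    {"gripper": 44,"x": -3.1,"y": -4.3},
    {"gripper": 44,"x": -3.1,"y": -4.3},
    {"gripper": 44,"x": -3.1,"y": -4.3},
    {"gripper": 44,"x": -3.1,"y": -4.3}
  ]
}}

```text
validation failed for argument at $.mo...
```

Call:
{"api": "move_arm", "payload": {
  "moves": [
    {"gripper": 44,"roll": -10},
    {"gripper": 44,"roll": -10},
    {"gripper": 44,"roll": -10},
    {"gripper": 44,"roll": -10},
    {"gripper": 44,"roll": -10}
  ]
}}

```text
validation failed for argument at $.mo...
```

Call:
{"api": "move_arm", "payload": {
  "moves": [
    {"gripper": 44,"x": -3.1,"y": -4.3,"z": 0,"roll": 0},
    {"gripper": 44,"x": -3.1,"y": -4.3,"z": 0,"roll": 0},
    {"gripper": 44,"x": -3.1,"y": -4.3,"z": 0,"roll": 0},
    {"gripper": 44,"x": -3.1,"y": -4.3,"z": 0,"roll": 0},
    {"gripper": 44,"x": -3.1,"y": -4.3,"z": 0,"roll": 0}
  ]
}}

```text
time_s: 0.72
eef_pos: [0.3097, -0.3551, 0.4044]
eef_rot: [-0.0, 0.787, -0.617, -0.0]
wrist_force: [0.5, -0.3, -0.5]
opening: 0.443
```

Call:
{"api": "move_arm", "payload": {
  "moves": [
    {"gripper": 44,"x": -3.1,"y": -4.3,"z": 0,"roll": 0},
    {"gripper": 44,"x": -3.1,"y": -4.3,"z": 0,"roll": 0},
    {"gripper": 44,"x": -3.1,"y": -4.3,"z": 0,"roll": 0},
    {"gripper": 44,"x": -3.1,"y": -4.3,"z": 0,"roll": 0},
    {"gripper": 44,"x": -3.1,"y": -4.3,"z": 0,"roll": 0}
  ]
}}

```text
time_s: 1.35
eef_pos: [0.4816, -0.1532, 0.4045]
eef_rot: [0.0, 0.787, -0.617, -0.0]
wrist_force: [-0.3, -1.0, 0.6]
opening: 0.438
```

Call:
{"api": "move_arm", "payload": {
  "moves": [
    {"gripper": 44,"x": 0,"y": 0,"z": 0,"roll": -10},
    {"gripper": 44,"x": 0,"y": 0,"z": 0,"roll": -10},
    {"gripper": 44,"x": 0,"y": 0,"z": 0,"roll": -10},
    {"gripper": 44,"x": 0,"y": 0,"z": 0,"roll": -10},
    {"gripper": 44,"x": 0,"y": 0,"z": 0,"roll": -10}
  ]
}}

```text
time_s: 1.98
eef_pos: [0.4807, -0.1547, 0.4042]
eef_rot: [-0.0, 0.975, -0.224, -0.0]
wrist_force: [0.2, -0.2, 0.7]
opening: 0.437
```

Call:
{"api": "move_arm", "payload": {
  "moves": [
    {"gripper": 44,"x": 0,"y": 0,"z": 0,"roll": -10},
    {"gripper": 44,"x": 0,"y": 0,"z": 0,"roll": -10},
    {"gripper": 44,"x": 0,"y": 0,"z": 0,"roll": 0}
  ]
}}

```text
time_s: 2.35
eef_pos: [0.4807, -0.1547, 0.4043]
eef_rot: [-0.0, 0.998, -0.055, -0.0]
wrist_force: [-0.9, -0.4, -0.1]
opening: 0.44
```

```bash
cat >> h.py <<'E'
from scipy.spatial.transform import Rotation as Rn
def pose():
    o=ctrl.get_obs(); w,x,y,z=o['eef_rot']; R=Rn.from_quat([x,y,z,w]).as_matrix()
    return o,np.array(o['eef_pos']),R
def togo(mid,yaw):
    o,p,R=pose(); print('pos',p.round(4),'F',np.round(o['wrist_force'],2),'open',round(o['opening'],3),'t',o['time_s'])
    print('tool x yaw',np.degrees(np.arctan2(R[1,0],R[0,0])).round(2),'want',yaw)
    d=R.T@np.array([mid[0]-p[0],mid[1]-p[1],0]); print('shift cm',(d*100).round(2))
E
python3 - <<'E'
from h import *
s=load('s0'); print(onz(s,376.6,174.6,.0865))
togo((.5455,-.0716),-6.2); a=snap('side','s1');b=snap('top','t1')
im=np.vstack([cv2.resize(a['img'][100:250,240:500],(520,300)),cv2.resize(b['img'][130:280,240:500],(520,300))])
cv2.imwrite('pics/c1.png',im[:,:,::-1])
E
```

```text
[ 0.52110922 -0.06256656  0.0865    ]
pos [ 0.4807 -0.1547  0.4043] F [-0.92 -0.44 -0.11] open 0.44 t 2.35
tool x yaw -6.29 want -6.2
shift cm [ 5.53 -8.98 -0.  ]
```

View pics/c1.png

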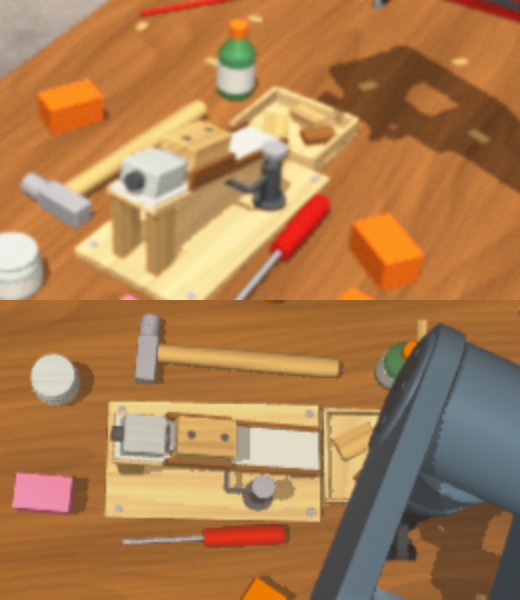

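Run:
```python
from h import *
t=load('t0');s=load('s0')
A=cv2.resize(t['img'][210:240,355:405],None,fx=14,fy=14,interpolation=cv2.INTER_CUBIC)[:, :]
B=cv2.resize(s['img'][160:180,355:405],None,fx=14,fy=14,interpolation=cv2.INTER_CUBIC)
im=cv2.resize(np.vstack([A,B]),(700,600)[:2]) if False else np.vstack([A[:320],B])
cv2.imwrite('pics/c2.png',im[:,:,::-1]); print(im.shape)
# predicted pixel of jig landmarks given cap from top
yaw=np.radians(-6.2);X=np.array([np.cos(yaw),np.sin(yaw)]);Y=np.array([-X[1],X[0]])
O=np.array([.5197,-.0688])+.052*X+.0435*Y
print('O',O)
for n,(x,y,z) in dict(cap=(-.052,-.0435,.0865),endL=(-.024,-.1155,.041),endR=(.024,-.1155,.041),hous=(0,.126,.13),blkTopFrontL=(-.022,-.0098,.1087),blkTopFrontR=(.022,-.0098,.1087)).items():
    w=[*(O+x*X+y*Y),z]; print(n,np.round(proj(t,w),1),np.round(proj(s,w),1))
```

```text
(600, 700, 3)
O [ 0.57609382 -0.0311704 ]
cap [371.4 223. ] [378.5 173.3]
endL [398.6 214.9] [383.3 170.5]
endR [398.1 195.8] [365.7 163.3]
hous [298.3 196.2] [309.6 186.4]
blkTopFrontL [357.7 208.4] [358.4 167. ]
blkTopFrontR [357.6 189.8] [341.  159.8]
```

View pics/c2.png

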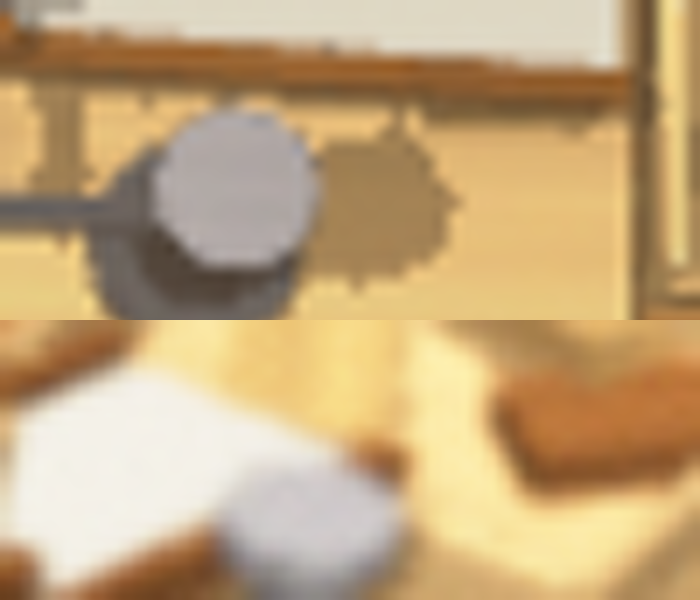

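Call:
{"api": "move_arm", "payload": {
  "moves": [
    {"gripper": 44,"x": 1.9,"y": -3.0,"z": 0,"roll": 0},
    {"gripper": 44,"x": 1.9,"y": -3.0,"z": 0,"roll": 0},
    {"gripper": 44,"x": 1.9,"y": -3.1,"z": 0,"roll": 0},
    {"gripper": 44,"x": 0,"y": 0,"z": 5,"roll": 0},
    {"gripper": 44,"x": 0,"y": 0,"z": 5,"roll": 0}
  ]
}}

```text
time_s: 3.08
eef_pos: [0.5477, -0.0699, 0.3041]
eef_rot: [0.0, 0.998, -0.055, 0.001]
wrist_force: [-0.4, 0.2, 0.1]
opening: 0.437
```

Call:
{"api": "move_arm", "payload": {
  "moves": [
    {"gripper": 44,"x": 0,"y": 0,"z": 1.5,"roll": 0},
    {"gripper": 44,"x": 0,"y": 0,"z": 0,"roll": 0}
  ]
}}

```text
time_s: 3.32
eef_pos: [0.5473, -0.0706, 0.2894]
eef_rot: [-0.0, 0.998, -0.055, -0.001]
wrist_force: [0.4, -0.6, 0.5]
opening: 0.438
```

Run:
```python
from h import *
togo((.5469,-.0708),-6.2); a=snap('side','s2');b=snap('top','t2')
im=np.vstack([cv2.resize(a['img'][90:215,280:460],(576,400),interpolation=cv2.INTER_CUBIC),cv2.resize(b['img'][150:250,280:460],(360,200))[:,:].repeat(1,1) if 0 else np.pad(cv2.resize(b['img'][150:250,280:460],(360,200)),((0,0),(0,216),(0,0)))])
cv2.imwrite('pics/c3.png',im[:,:,::-1])
```

```text
pos [ 0.5473 -0.0706  0.2894] F [ 0.42 -0.59  0.48] open 0.438 t 3.325
tool x yaw -6.28 want -6.2
shift cm [-0.04  0.02  0.  ]
```

View pics/c3.png

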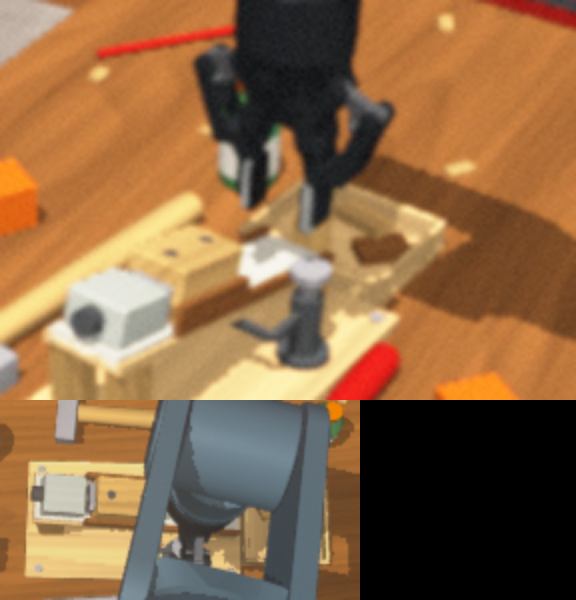

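Run:
```python
from h import *
s=load('s2');o,p,R=pose()
for d in(0,.005,.01):
  for off in(-.0187-.007,-.0187,.0187,.0257):
    for y in (-.011,.011):
      u,v=proj(s,p+R@np.array([off,y,.173-d])); print(d,off,y,'crop',round((u-280)*3.2),round((v-90)*3.2),end=' | ')
  print()
for z in(.0865,.12): u,v=proj(s,[*(p+R@np.array([-.0257,0,0]))[:2],z]);print('under finger z',z,'crop',(u-280)*3.2,(v-90)*3.2)
im=s['img'][120:190,335:405]; cv2.imwrite('pics/c4.png',cv2.resize(im[:,:,::-1],(700,600)[:1]*2 if 0 else (600,600),interpolation=cv2.INTER_CUBIC))
```

```text
0 -0.0257 -0.011 crop 305 233 | 0 -0.0257 0.011 crop 323 218 | 0 -0.0187 -0.011 crop 296 229 | 0 -0.0187 0.011 crop 314 214 | 0 0.0187 -0.011 crop 247 209 | 0 0.0187 0.011 crop 266 195 | 0 0.0257 -0.011 crop 239 206 | 0 0.0257 0.011 crop 257 191 | 
0.005 -0.0257 -0.011 crop 305 226 | 0.005 -0.0257 0.011 crop 323 211 | 0.005 -0.0187 -0.011 crop 296 223 | 0.005 -0.0187 0.011 crop 314 208 | 0.005 0.0187 -0.011 crop 248 203 | 0.005 0.0187 0.011 crop 266 188 | 0.005 0.0257 -0.011 crop 239 199 | 0.005 0.0257 0.011 crop 258 185 | 
0.01 -0.0257 -0.011 crop 306 220 | 0.01 -0.0257 0.011 crop 324 205 | 0.01 -0.0187 -0.011 crop 297 216 | 0.01 -0.0187 0.011 crop 315 201 | 0.01 0.0187 -0.011 crop 248 197 | 0.01 0.0187 0.011 crop 267 182 | 0.01 0.0257 -0.011 crop 239 193 | 0.01 0.0257 0.011 crop 258 179 | 
under finger z 0.0865 crop 310.6943945098954 265.74381210964606
under finger z 0.12 crop 314.54966939236004 223.78727623645892
```

View pics/c4.png

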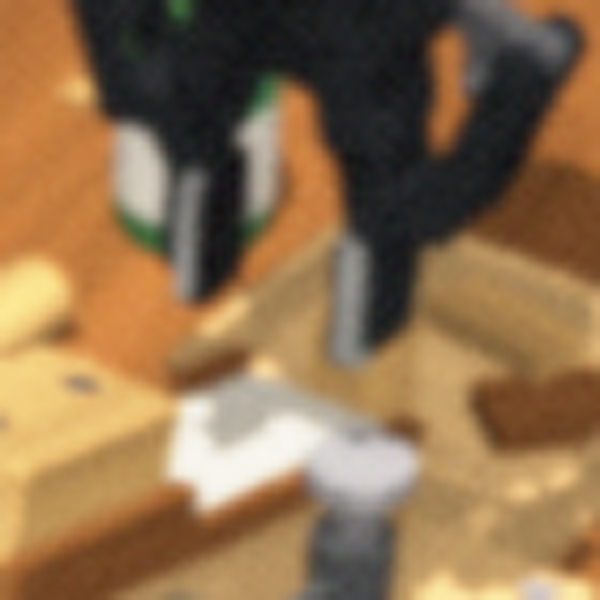

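Call:
{"api": "move_arm", "payload": {
  "moves": [
    {"gripper": 48,"x": 0,"y": 0,"z": 1.0,"roll": 0},
    {"gripper": 48,"x": 0,"y": 0,"z": 1.0,"roll": 0},
    {"gripper": 48,"x": 0,"y": 0,"z": 0.8,"roll": 0},
    {"gripper": 48,"x": 0,"y": 0,"z": 0,"roll": 0}
  ]
}}

```text
time_s: 3.92
eef_pos: [0.5469, -0.0704, 0.2607]
eef_rot: [-0.0, 0.999, -0.054, -0.001]
wrist_force: [0.6, 0.3, -0.2]
opening: 0.479
```

Call:
{"api": "move_arm", "payload": {
  "moves": [
    {"gripper": 48,"x": 0,"y": 0,"z": 0.3,"roll": 0},
    {"gripper": 48,"x": 0,"y": 0,"z": 0,"roll": 0}
  ]
}}

```text
time_s: 4.18
eef_pos: [0.5473, -0.0705, 0.2586]
eef_rot: [-0.0, 0.999, -0.054, -0.0]
wrist_force: [-0.1, -0.4, -0.3]
opening: 0.483
```

Run:
```python
from h import *
togo((.5469,-.0708),-6.2); a=snap('side','s3')
cv2.imwrite('pics/c5.png',cv2.resize(a['img'][120:195,325:415,::-1],(720,600),interpolation=cv2.INTER_CUBIC))
```

```text
pos [ 0.5473 -0.0705  0.2586] F [-0.07 -0.43 -0.35] open 0.483 t 4.175
tool x yaw -6.2 want -6.2
shift cm [-0.04  0.04  0.  ]
```

View pics/c5.png

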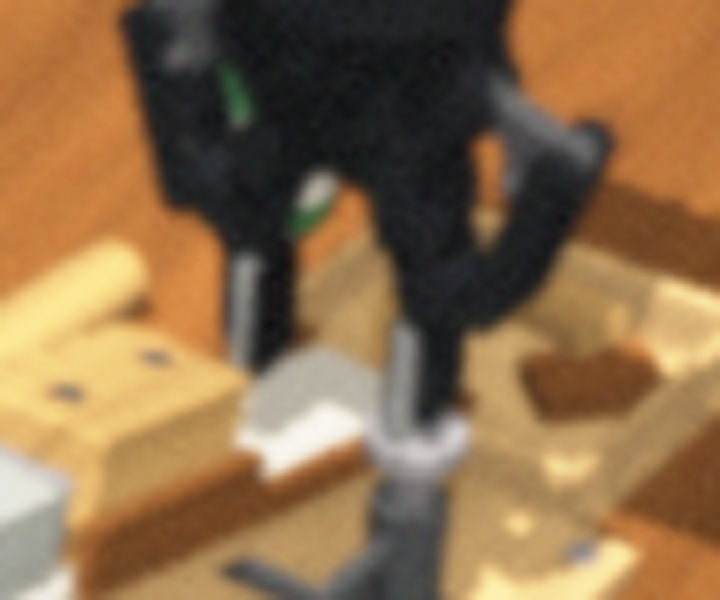

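Call:
{"api": "move_arm", "payload": {
  "moves": [
    {"gripper": 48,"x": 0,"y": 0,"z": 0.2,"roll": 0},
    {"gripper": 48,"x": 0,"y": 0,"z": 0,"roll": 0}
  ]
}}

```text
time_s: 4.47
eef_pos: [0.5475, -0.0706, 0.2569]
eef_rot: [0.0, 0.999, -0.054, 0.0]
wrist_force: [-0.5, 0.9, 1.8]
opening: 0.482
```

Call:
{"api": "move_arm", "payload": {
  "moves": [
    {"gripper": 48,"x": 0,"y": 0,"z": 0.2,"roll": 0},
    {"gripper": 48,"x": 0,"y": 0,"z": 0,"roll": 0}
  ]
}}

```text
time_s: 4.72
eef_pos: [0.5475, -0.0706, 0.2549]
eef_rot: [0.0, 0.999, -0.054, 0.0]
wrist_force: [1.0, 0.1, 2.7]
opening: 0.479
```

Call:
{"api": "move_arm", "payload": {
  "moves": [
    {"gripper": 48,"x": 0,"y": 0,"z": 0.2,"roll": 0},
    {"gripper": 48,"x": 0,"y": 0,"z": 0,"roll": 0}
  ]
}}

```text
time_s: 4.97
eef_pos: [0.5475, -0.0706, 0.2527]
eef_rot: [0.0, 0.999, -0.054, 0.0]
wrist_force: [1.3, -0.2, 3.2]
opening: 0.481
```

Run:
```python
from h import *
a=snap('side','s4')
yaw=np.radians(-6.2);X=np.array([np.cos(yaw),np.sin(yaw)]);Y=np.array([-X[1],X[0]])
z=.0865-.0043
im=cv2.resize(a['img'][140:190,350:400],(600,600),interpolation=cv2.INTER_CUBIC)
for cx,col in(((.5197,-.0688),(255,0,0)),((.5215,-.0665),(0,0,255))):
    pts=np.array([proj(a,[cx[0]+.014*np.cos(t),cx[1]+.014*np.sin(t),z]) for t in np.linspace(0,6.28,40)])
    cv2.polylines(im,[((pts-[350,140]+.5)*12).astype(np.int32)],True,col,1)
cv2.imwrite('pics/c6.png',im[:,:,::-1])
```

```text
(no output)
```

View pics/c6.png

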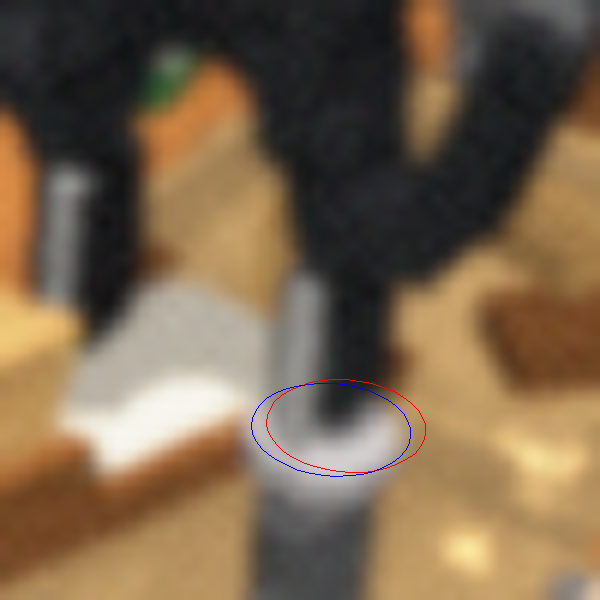

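Call:
{"api": "move_arm", "payload": {
  "moves": [
    {"gripper": 48,"x": 0,"y": 0,"z": -0.7,"roll": 0},
    {"gripper": 48,"x": -0.1,"y": -0.3,"z": 0,"roll": 0},
    {"gripper": 48,"x": 0,"y": 0,"z": 0.5,"roll": 0},
    {"gripper": 48,"x": 0,"y": 0,"z": 0.3,"roll": 0},
    {"gripper": 48,"x": 0,"y": 0,"z": 0,"roll": 0}
  ]
}}

```text
time_s: 5.65
eef_pos: [0.5466, -0.0673, 0.2515]
eef_rot: [-0.0, 0.999, -0.054, -0.0]
wrist_force: [-0.1, 1.9, 3.6]
opening: 0.48
```

Call:
{"api": "move_arm", "payload": {
  "moves": [
    {"gripper": 48,"x": 0,"y": 0,"z": 0.2,"roll": 0},
    {"gripper": 48,"x": 0,"y": 0,"z": 0.2,"roll": 0},
    {"gripper": 48,"x": 0,"y": 0,"z": 0,"roll": 0}
  ]
}}

```text
time_s: 6.02
eef_pos: [0.5467, -0.0673, 0.2482]
eef_rot: [-0.0, 0.999, -0.054, -0.0]
wrist_force: [-1.8, 2.7, 8.4]
opening: 0.478
```

Call:
{"api": "move_arm", "payload": {
  "moves": [
    {"gripper": 48,"x": 0,"y": 0,"z": 0.1,"roll": 0},
    {"gripper": 48,"x": 0,"y": 0,"z": 0,"roll": 0}
  ]
}}

```text
time_s: 6.28
eef_pos: [0.5468, -0.0673, 0.2481]
eef_rot: [-0.0, 0.999, -0.054, -0.0]
wrist_force: [-5.7, 3.0, 15.2]
opening: 0.481
```

Run:
```python
from h import *
togo((.5469,-.0708),-6.2);a=snap('side','s5')
cv2.imwrite('pics/c7.png',cv2.resize(a['img'][120:195,310:400,::-1],(720,600),interpolation=cv2.INTER_CUBIC))
```

```text
pos [ 0.5468 -0.0673  0.2481] F [-5.73  2.98 15.24] open 0.481 t 6.275
tool x yaw -6.19 want -6.2
shift cm [ 0.05  0.34 -0.  ]
```

View pics/c7.png

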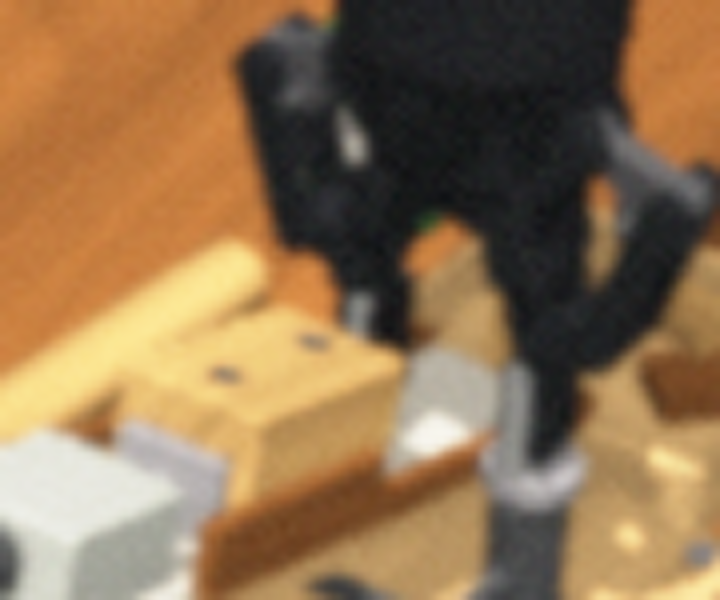

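The block has popped out and rests against the far finger, and the near finger holds the cap down at its stop. I'll let it settle and check that nothing drifts.

Call:
{"api": "move_arm", "payload": {
  "moves": [
    {"gripper": 48,"x": 0,"y": 0,"z": 0,"roll": 0},
    {"gripper": 48,"x": 0,"y": 0,"z": 0,"roll": 0},
    {"gripper": 48,"x": 0,"y": 0,"z": 0,"roll": 0},
    {"gripper": 48,"x": 0,"y": 0,"z": 0,"roll": 0},
    {"gripper": 48,"x": 0,"y": 0,"z": 0,"roll": 0}
  ]
}}

```text
time_s: 6.95
eef_pos: [0.5468, -0.0673, 0.2481]
eef_rot: [-0.0, 0.999, -0.054, -0.0]
wrist_force: [-4.2, 3.6, 15.5]
opening: 0.481
```

Run:
```python
from h import *
togo((.5469,-.0708),-6.2);a=snap('side','s6');b=load('s5')
d=np.abs(a['img'].astype(int)-b['img'])[120:195,310:400]; print('diff mean/max',d.mean(),d.max())
cv2.imwrite('pics/c8.png',cv2.resize(a['img'][120:195,310:400,::-1],(720,600),interpolation=cv2.INTER_CUBIC))
```

```text
pos [ 0.5468 -0.0673  0.2481] F [-4.22  3.55 15.48] open 0.481 t 6.95
tool x yaw -6.19 want -6.2
shift cm [ 0.05  0.35 -0.  ]
diff mean/max 2.1360493827160494 14
```

View pics/c8.png

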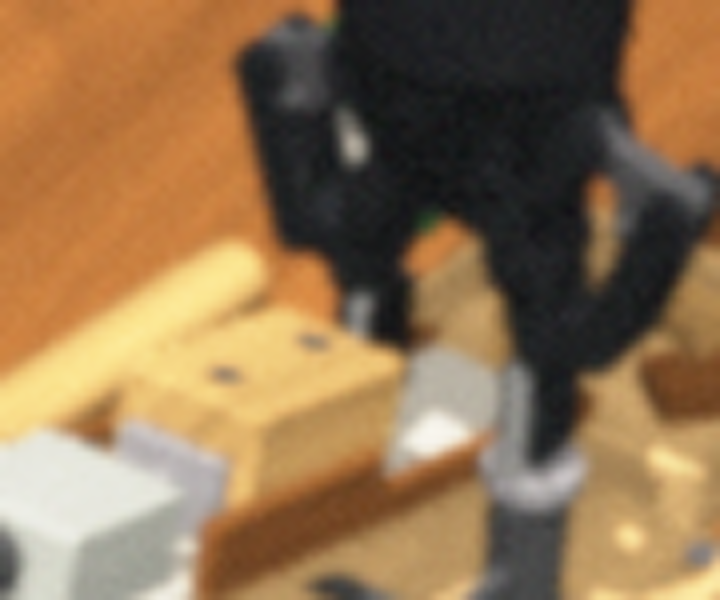

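```bash
python3 -c "
from bench import ctrl
print(ctrl.hand_in())"
```

```text
the job is handed in; nothing more can be done
None
```

The job is handed in at about 7 s of the 32 s limit. The near fingertip is holding the ejector cap down, and the drilled beech block is resting against the far finger on the chute.

**What I did:** I found the jig and cap in the two camera views and lined the jaws up across the chute at 48 % opening. A first partial press looked off-centre on the cap. I lifted 7 mm, shifted 3 mm uphill and pressed again until the cap stopped.

**Last checks:**
- **Cap:** it went down about 10 mm, which matches the stated travel. At the end the wrist force jumped from 8 to 15 N with no further movement, so I take it to be at its stop.
- **Block:** the picture shows it moved down the chute, with a gap at the spring plate, and stopped at the far finger.
- **Steadiness:** over 0.7 s of holding, the pose and force stayed steady. The before and after pictures differed only by noise.

**What disagreed or stayed unproven:**
- The two cameras first placed the cap about 6 mm apart. After a more careful reading they agreed to about 3 mm.
- While holding, there is a sideways force of 4–6 N in x and about 3 N in y. The y part points uphill, the opposite of what the block would push. I put both down to friction on the pressed cap but did not confirm it.
- The side view shows the contact between block and finger only partly. The block staying still on the slippery slope is the main evidence that the finger is holding it.

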